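Prove the stop button and restart the test bench

TASK

Prove the bench's emergency stop: push the mushroom stop button all the way in, take your hand off it for a moment to see that it stays in by itself, then twist it clockwise by pushing on its ears until it has come all the way out again. Then push the small start button on the other box all the way in to restart the bench, and let it go. Nothing is to be picked up: do not lift or shove the stop box, and leave the other things on the bench where they are.

Things in the scene. Friction and masses are not known exactly. Their poses are not given: they have to be found in the camera images.
- stop_box: The stop box: a loose 2.4 kg grey metal box, 130 x 130 mm, its top face 64 mm above the bench, standing on rubber feet, any yaw. Origin: centre of its underside, on the bench; z up. The round black mushroom stop button is in the middle of its top. A hard sideways shove slides the box.
- stop_head (a point): Centre of the top of the mushroom head, 102 mm above the bench when out, 94 when in. The head is a low black dome 56 mm across and 18 tall with two opposite ears on its rim, 96 mm from tip to tip; each ear is a block 11 mm thick, 28 to 48 mm from the axis, its top 3 mm below the dome's top and 16 mm tall. The frame turns with the head: z up, x along the ears.
- stop_ear (a point): Point on the top face of the ear at +x of stop_head, 40 mm from the button's axis; moves with the head, same axes. To twist clockwise seen from above, this ear is pushed towards -y of this frame (the other ear towards +y). Beside an ear there is free space down to the box top, 19 mm below the ears when out and 11 mm when in.
- stop_press (a joint): How far the stop button is in, m: 0 fully out (start), 0.008 fully in. It slides stiffly (about 6 N inward, more if fast) and stays wherever it is left; a cam inside drives it out as the head is twisted.
- stop_turn (a joint): Clockwise twist of the head seen from above, rad: 0 at rest, end stop at 1.1. A weak spring brings it slowly back (1 to 4 s) when let go. With the button fully in, 0.7 rad (40 degrees) of twist drives it all the way out, evenly; this takes about 0.06 N m, some 1 to 3 N at an ear.
- start_box: The start box: a smaller grey metal box, 100 x 80 mm and 47 mm high, fixed to the bench, any yaw. Origin: centre of its underside, on the bench; z up. The start button sits in the middle of its top.
- start_top (a point): Centre of the top of the start button: a round black push button 24 mm across in a steel collar 40 mm across and 12 mm high, its top 69 mm above the bench and 10 mm above the collar when out. Pressed straight down.
- start (a joint): How far the start button is in, m: 0 out, 0.006 fully in. A spring (about 4 N fully in) brings it back.
- flux_bottle: Bystander: a green bottle with a white cap, 32 mm across, 75 mm tall, standing between the two boxes. Origin: centre of its underside.
- connector: Bystander: a white plastic connector block, 30 x 22 x 18 mm. Origin: centre of its underside.
- solder_reel: Bystander: a steel-grey solder reel lying flat, 60 mm across, 32 mm high. Origin: centre of its underside.
- screwdriver: Bystander: a screwdriver with a black handle, 170 mm long, lying on the bench. Origin: on the bench under its middle.
Mind the look-alikes: they are no part of the job. What is shaped like the start_box but red or yellow is not meant.

How it is judged:
By the outcome, as a careful person would: the job done as asked, in the order asked, and still so for the second after the job is handed in, with the robot touching nothing.
It also fails if it takes over 48 s, if anything falls off the work surface, if the arm or the gripper's body presses on something with over 40 N, if the wrist force passes 120 N, or if a joint passes its speed limit or range.

ROBOT

A 6-joint arm with a two-finger parallel gripper is mounted at the origin on the work surface. World frame = base frame: x ahead of the robot, y to its left, z up, the work surface at z = 0. Lengths are in m, angles in rad, forces in N, time in s.
With the tool pointing down it reaches from about 0.275 to 1 m from the base axis. Payload 8.4 kg.
Tool frame: the origin (TCP) lies on the centre line of the jaws, within the pads' length; the fingertips stand 17 mm ahead of it and the grasp point (between the pads) lies 2 mm behind it (bot.tcp_to_tips is the z of the fingertips in the tool frame, in m); z points along the fingers, y is the line along which they close (so a half turn about z gives the same grasp; the last joint's range is limited). The gripper opens to 85 mm and grips with 20 to 120 N. Pads are 22 mm wide; open, the fingers measure 114 mm over their backs; the gripper's body (76 mm by 85 mm) begins 54 mm behind the grasp point. The pads swing forward as they close: fully open they stand 13 mm farther back than shut.
Start: joints at [1.1, 0.353, 1.633, -0, 1.155, -0.002], TCP at [0.282, 0.558, 0.248] pointing down, gripper open.
Joint ranges: [-2.63, 2.63], [-0.92, 2.1], [0.06, 2.66], [-1.3, 4.44], [0, 2.69], [-3.02, 3.02]. Speed limits (rad/s): [2.22, 2.22, 2.79, 3.14, 3.14, 3.14].

INTERFACE

Orientations are given as a unit quaternion [x, y, z, w].
In Python, from workcell import bot, hand, kinematics, get_obs, vision, hand_in gives the robot as it stands. The module is installed in compiled form; this text tells all that it offers. Calls block until the motion is done:
- bot.reach(position, orientation): joint-space move of the TCP to a pose.
- bot.servo_line(position, ori=None, velocity=0.15): straight line of the TCP; ori=None keeps the orientation; velocity is the mean speed in m/s.
- bot.goto_joints(angles): joint-space move.
- hand.move_gripper(opening, strength=None): finger opening in m; strength is the grip in N (None keeps the last); returns when the fingers have stopped.
- bot.dwell(seconds).
- kinematics.solve_ik(position, orientation): joint angles nearest the present ones, or None.
- get_obs(): the state.
- vision.read_camera(name): name is "side" or "top" or "wrist"; returns a dict with "frame" (420x560x3 uint8, red, green, blue), "intrinsics" (3x3 intrinsics, pixels), "view" (4x4, takes a point from world to camera coordinates). Camera axes: x right, y down, z forward; pixel columns grow to the right and rows downward; lengths in m; the calibration is good to about 2 mm. A picture is of the moment at which its call begins. There is no depth.
A pose or a line that the arm cannot do raises bot.IKError and nothing moves.
- hand_in(): hands the job in; it is judged then, once.
The state is a dict: "time_s": time; "joint_pos": joint angles; "joint_vel": joint speeds; "joint_efforts": joint torques, N m; "position": TCP position; "orientation": TCP orientation; "wrist_force": force on the tool from outside, world axes, zero at the start; "ft_torque": the same for the moment, N m; "gripper_width": finger opening in m; "grip_force": force on a finger pad.
Only numpy, scipy, OpenCV 4.12 (cv2) and the standard library are available. Lean on these libraries where they do the work, as an engineer would, in place of code of your own. Each camera call takes 0.05 s, during which the arm holds its last target. There are 200 camera calls.

## Working session

There is one attempt and no reset: what is moved stays moved. The work goes in short steps, each a Python script; the robot and the scene stay as the last script left them, time stands still between calls to the robot, and variables do not carry over. Pictures are saved under pics/ and viewed, at most 10 in all, crops included, and the job is handed in when it is done.

```bash
mkdir -p pics
cat > h.py <<'E'
import numpy as np, cv2
from workcell import bot, hand, kinematics, get_obs, vision, hand_in
def shot(n,fn=None):
    c=vision.read_camera(n)
    if fn: cv2.imwrite('pics/'+fn,c["frame"][:,:,::-1])
    return c
def ray(c,uv,z):
    K=np.array(c["intrinsics"]);V=np.array(c["view"]);R=V[:3,:3];o=-R.T@V[:3,3]
    d=R.T@np.linalg.solve(K,[uv[0],uv[1],1.]); return o+d*(z-o[2])/d[2]
def proj(c,p):
    V=np.array(c["view"]);q=np.array(c["intrinsics"])@(V[:3,:3]@np.array(p)+V[:3,3]);return q[:2]/q[2]
E
python3 - <<'E'
from h import *
a=shot("top","top0.png");b=shot("side","side0.png")
import pickle;pickle.dump((a,b),open("c0.pkl","wb"))
for c in(a,b):
    V=np.array(c["view"]);print(-V[:3,:3].T@V[:3,3])
print(get_obs())
E
```

```text
[ 0.37114233 -0.06315385  1.0956636 ]
[ 0.29365201 -0.6351728   0.77040592]
{'time_s': 0.1, 'joint_pos': array([ 1.09958781e+00,  3.53597253e-01,  1.63403169e+00, -2.03018205e-05,
        1.15518561e+00, -2.39557384e-03]), 'joint_vel': array([-4.75665212e-04, -1.41690981e-03, -1.44157653e-03,  1.55179556e-03,
       -1.53475599e-03,  9.45059176e-05]), 'joint_efforts': array([-9.72600574e-04, -6.06353331e+01, -3.42822182e+01, -7.42198017e-05,
        4.03565631e-03,  4.76453479e-06]), 'position': array([0.28221988, 0.55722021, 0.24763728]), 'orientation': array([ 2.32261692e-01,  9.72653141e-01, -5.96079120e-04, -1.34300908e-04]), 'wrist_force': array([-0.77660837,  0.24389693, -0.24317835]), 'ft_torque': array([ 0.01270884, -0.05318641,  0.00435366]), 'grip_force': 0.0, 'gripper_width': 0.08558469482247347}
```

View pics/top0.png

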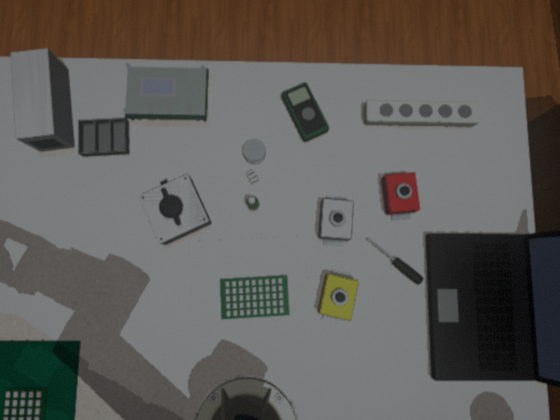

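View pics/side0.png

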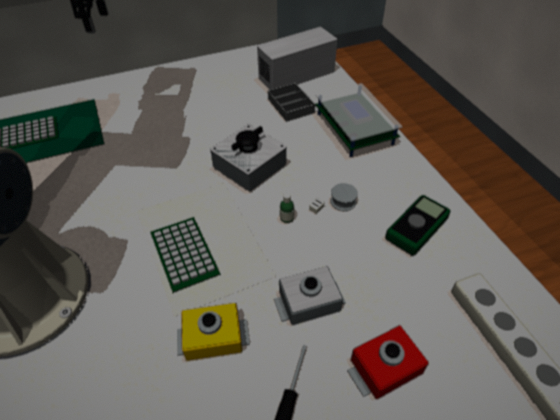

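The top picture shows the stop box at (171,207) with its ears running roughly up and down, and the bottle at (251,202). Three boxes are shaped like the start box: grey (337,218), red (402,192) and yellow (340,297). The sockets at (386..465,111) and the dial of the meter at (308,113) are also round. By the description I choose the grey one at (337,218); in the side picture it is at (311,285), with the stop head at (247,141).

Run:
```python
from h import *
import pickle
a,b=pickle.load(open("c0.pkl","rb"))
def blobs(c,box,thr,amin=15):
    x0,y0,x1,y1=box;f=c["frame"][y0:y1,x0:x1].max(2)
    n,l,s,ce=cv2.connectedComponentsWithStats((f<thr).astype(np.uint8))
    i=1+np.argmax(s[1:,4]); ys,xs=np.where(l==i)
    ev=cv2.PCACompute(np.c_[xs,ys].astype(np.float32),None)[1]
    return ce[i]+[x0,y0],s[i],ev[0]
sa=blobs(a,(152,180,195,233),45);sb=blobs(b,(228,122,268,156),45)
ta=blobs(a,(328,208,348,228),60);tb=blobs(b,(302,275,322,295),60)
for n,c,r,zs in(("stop top",a,sa,(.1,.092)),("stop side",b,sb,(.1,.092)),("start top",a,ta,(.069,.065)),("start side",b,tb,(.069,.065))):
    print(n,r[0],r[1],r[2],[ray(c,r[0],z) for z in zs])
for n,uv,z in(("bottle",(251,202),.07),("reel",(254,151),.03),("conn",(252,176),.015)):print(n,ray(a,uv,z))
u=sa[0];d=sa[2];p=ray(a,u-20*d,.097);q=ray(a,u+20*d,.097);print("ear angle",np.degrees(np.arctan2(*(q-p)[1::-1])))
m=np.hstack([cv2.resize(a["frame"][165:250,130:215],(390,390),interpolation=2),cv2.resize(a["frame"][175:260,295:380],(390,390),interpolation=2)])
cv2.imwrite("pics/crop.png",m[:,:,::-1])
```

```text
stop top [170.24725275 206.04120879] [  8   9  22  35 364] [0.4372737  0.89932853] [array([0.52919904, 0.17982737, 0.1       ]), array([0.53046901, 0.18177969, 0.092     ])]
stop side [247.41020408 140.71428571] [  4   5  30  26 490] [ 0.82164246 -0.57000315] [array([0.52440469, 0.16287623, 0.1       ]), array([0.52715828, 0.1723994 , 0.092     ])]
start top [337.51785714 217.14285714] [ 6  5  8  9 56] [0.6403253 0.7681038] [array([ 0.51081156, -0.21849261,  0.069     ]), array([ 0.51135573, -0.21909783,  0.065     ])]
start side [310.54814815 282.91851852] [  2   2  14  13 135] [ 0.995918   -0.09026261] [array([ 0.50977687, -0.22227002,  0.069     ]), array([ 0.5110094, -0.2199153,  0.065    ])]
bottle [ 0.54589185 -0.00737135  0.07      ]
reel [ 0.68583845 -0.0106489   0.03      ]
conn [ 0.62348338 -0.00580848  0.015     ]
ear angle -152.4184637144733
```

View pics/crop.png

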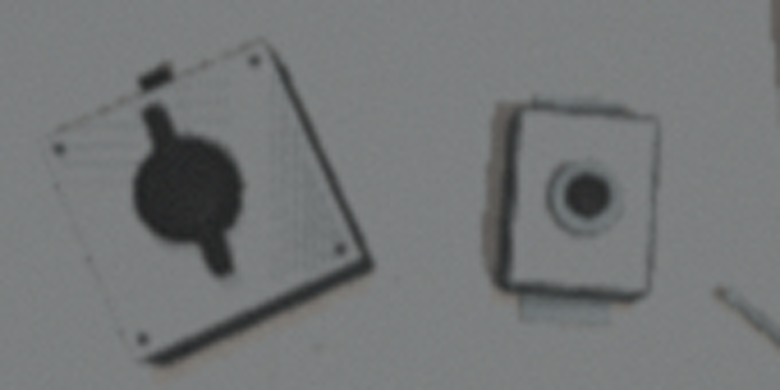

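The crop shows the black mushroom head with its two ears (left, centre about (187,190)) and the grey start box with its black button in a steel collar (right, (588,195)). The choice stands: both views agree to within about 5 mm. Next I go above the stop head for a close look.

```bash
cat >> h.py <<'E'
def Q(deg):
    t=np.radians(deg+90)/2; return [np.cos(t),np.sin(t),0,0]
E
python3 - <<'E'
from h import *
print(bot.tcp_to_tips)
bot.reach([.528,.177,.26],Q(83))
a=shot("wrist","w1.png");import pickle;pickle.dump(a,open("w1.pkl","wb"))
s=get_obs();print(s["time_s"],s["position"],s["joint_pos"],proj(a,[.528,.177,.1]))
E
```

```text
0.017
1.8083 [0.527826   0.17785621 0.2599595 ] [ 3.22190096e-01  2.36206858e-01  1.76796335e+00  2.40756558e-04
  1.13741951e+00 -1.12733849e+00] [278.12356772 198.58918258]
```

View pics/w1.png

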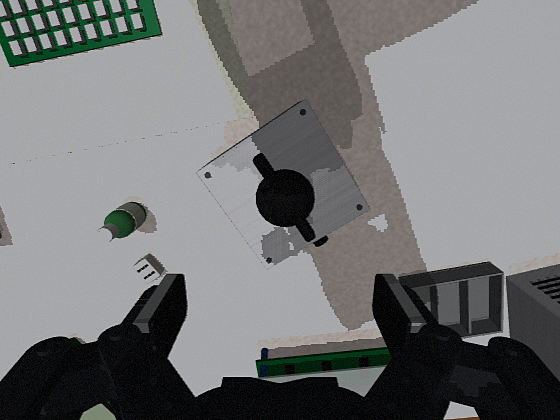

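The wrist picture shows the head's dome at about (285,197), with the ears ending near (260,155) and (311,241). The fingers are clear of it.

Run:
```python
from h import *
import pickle
a=pickle.load(open("w1.pkl","rb"));x0,y0=240,140
f=a["frame"][140:246,240:335].max(2)
m=(f<50).astype(np.uint8);n,l,s,ce=cv2.connectedComponentsWithStats(m);i=1+np.argmax(s[1:,4]);m=(l==i).astype(np.uint8)
d=cv2.morphologyEx(m,cv2.MORPH_OPEN,cv2.getStructuringElement(2,(27,27)))
cs=cv2.findContours(d,0,1)[0];(cx,cy),r=cv2.minEnclosingCircle(max(cs,key=cv2.contourArea))
C=ray(a,(cx+x0,cy+y0),.093);print("dome",cx+x0,cy+y0,r,C,"diam",2*np.linalg.norm(ray(a,(cx+x0+r,cy+y0),.09)-C))
ys,xs=np.where(m-cv2.dilate(d,np.ones((5,5)))==1)
for k in(0,1):
    q=(ys<cy) if k==0 else (ys>cy)
    e=ray(a,(xs[q].mean()+x0,ys[q].mean()+y0),.099);v=e-C;print(q.sum(),e,np.linalg.norm(v[:2]),np.degrees(np.arctan2(v[1],v[0])))
```

```text
dome 285.0 197.5 29.58472442626953 [0.52968292 0.18322286 0.093     ] diam 0.05613740511122412
245 [0.49444706 0.16648309 0.099     ] 0.03901007125917337 -154.5886480942795
209 [0.56372375 0.1996012  0.099     ] 0.03777601894984489 25.69397920796725
```

The dome measures 56 mm across and the ears lie at 38–39 mm, so it fits. The centre is (0.529, 0.183) and the ear line is at 25.5°. Next I press.

Run:
```python
from h import *
hand.move_gripper(0.0,20)
P=[.529,.183];q=Q(80.5)
bot.servo_line(P+[.130],q,.15)
z=.1235
while z>.104:
    bot.servo_line(P+[z],None,.03); s=get_obs();f=s["wrist_force"][2]
    print(round(z,4),round(s["position"][2],4),round(f,1))
    if f>22: break
    z-=.002
bot.dwell(.2);s=get_obs();print(s["position"],s["wrist_force"])
bot.servo_line(P+[.19],None,.15)
hand.move_gripper(.072)
a=shot("side","s2.png");w=shot("wrist","w2.png")
import pickle;pickle.dump((a,w),open("w2.pkl","wb"))
m=np.hstack([cv2.resize(a["frame"][90:190,190:310],(384,320),interpolation=2),cv2.resize(w["frame"],(416,312))])[:312] if 0 else np.hstack([cv2.resize(a["frame"][90:190,190:310],(384,320),interpolation=2),cv2.resize(w["frame"],(416,320))])
cv2.imwrite("pics/m2.png",m[:,:,::-1]);print(get_obs()["time_s"],get_obs()["gripper_width"])
```

```text
0.1235 0.1235 0.4
0.1215 0.1214 0.4
0.1195 0.1193 -0.4
0.1175 0.1176 2.7
0.1155 0.1156 4.0
0.1135 0.1136 3.1
0.1115 0.1115 3.3
0.1095 0.1104 13.7
0.1075 0.11 30.7
[0.52953182 0.18318865 0.10997796] [-7.82686838 -2.8439845  30.78270095]
7.6417 0.0721395346904518
```

View pics/m2.png

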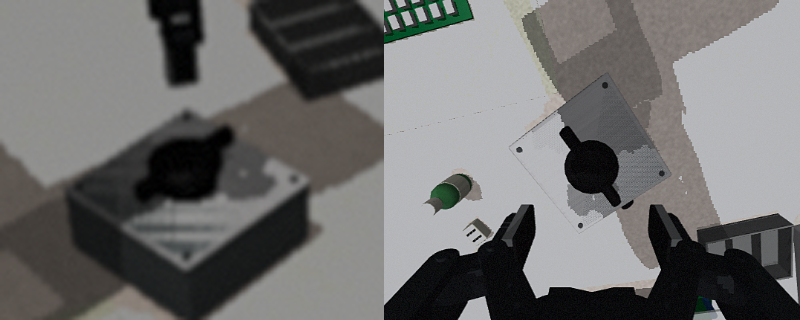

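The side crop (left) shows the head sitting lower on the box with the hand clear of it, and in the wrist view (right) the ears are unturned. Contact came at 0.119 and it bottomed hard at 0.110, so the button is fully in and stays in. Now the twist, with the two fingers straddling the head so that only a couple is applied.

Run:
```python
from h import *
P=[.529,.183]
bot.servo_line(P+[.105],None,.12)
for z in(.095,.088,.082):
    bot.servo_line(P+[z],None,.05);s=get_obs();f=s["wrist_force"];print(z,f.round(1))
    if abs(f[2])>8: bot.servo_line(P+[s["position"][2]+.003]);break
j=np.array(s["joint_pos"]);j=np.array(kinematics.solve_ik(get_obs()["position"],Q(80.5)))
j0=j.copy();t=get_obs()["time_s"]
for d in list(range(10,81,7)):
    j=j0.copy();j[5]+=np.radians(d);bot.goto_joints(j);s=get_obs()
    print(d,s["wrist_force"].round(1),s["ft_torque"].round(3),s["position"].round(4),round(s["time_s"],2))
    if abs(s["wrist_force"]).max()>15:break
a=shot("side","s3.png");w=shot("wrist","w3.png")
m=np.hstack([cv2.resize(a["frame"][90:190,190:310],(384,320),interpolation=2),cv2.resize(w["frame"],(416,320))])
cv2.imwrite("pics/m3.png",m[:,:,::-1])
```

```text
0.095 [-0.6  0.5 -1.4]
0.088 [-0.6  0.3  0.2]
0.082 [ 0.4 -1.2  0.1]
10 [0.4 0.5 0.3] [-0.031  0.049 -0.026] [0.5287 0.1829 0.0817] 9.7
17 [-0.7  0.1  0. ] [0.02  0.012 0.006] [0.5288 0.1829 0.0817] 9.95
24 [-0.4  0.3 -0.3] [ 0.034 -0.032  0.055] [0.5287 0.1829 0.0816] 10.2
31 [ 0.3  1.  -0.9] [-0.05   0.028 -0.064] [0.5288 0.1829 0.0816] 10.45
38 [ 1.  -0.6  1.1] [-0.122 -0.051  0.047] [0.5288 0.1828 0.0817] 10.7
45 [ 0.5 -0.9  0.8] [-0.171 -0.    -0.009] [0.5286 0.1829 0.0816] 10.95
52 [ 0.2 -1.1  1.1] [-0.177  0.001 -0.023] [0.5285 0.1829 0.0815] 11.2
59 [-0.6 -1.1  0.5] [-0.175  0.     0.042] [0.5286 0.183  0.0815] 11.45
66 [ 0.1 -1.2  0.5] [-0.106 -0.035  0.061] [0.5286 0.183  0.0815] 11.7
73 [-0.  -0.2 -0.1] [ 0.066 -0.011  0.03 ] [0.5287 0.183  0.0816] 11.95
80 [-0.4  0.2  0.7] [ 0.016 -0.055 -0.007] [0.5286 0.1829 0.0815] 12.2
```

View pics/m3.png

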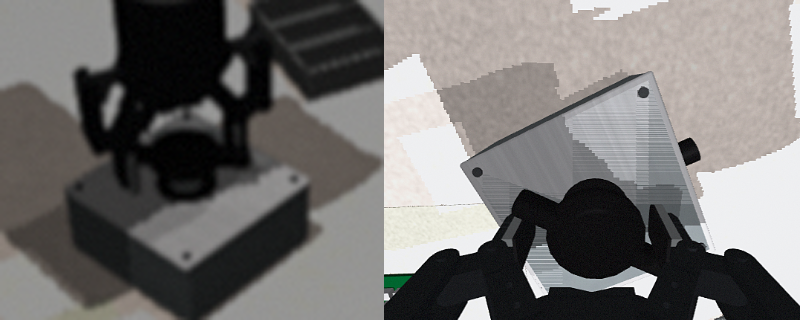

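The head has turned with the fingers, its ear lying against the left finger at (530,205) in the wrist half. It stands clear of the box in the side half, and the box has not moved. The torque faded past about 40° of twist, so the cam has run out. I back off, lift and check.

Run:
```python
from h import *
j=np.array(kinematics.solve_ik([.529,.183,.082],Q(80.5)));bot.goto_joints(j);bot.dwell(.3)
s=get_obs();print(s["wrist_force"].round(1),s["time_s"])
bot.servo_line([.529,.183,.22],None,.15)
bot.reach([.529,.183,.26],Q(83))
a=shot("side","s4.png");w=shot("wrist","w4.png")
import pickle;s2=pickle.load(open("w2.pkl","rb"))[0]
A=[cv2.resize(x["frame"][105:175,205:290],(400,330),interpolation=2) for x in(s2,a)]
cv2.imwrite("pics/m4.png",np.vstack([np.hstack(A),np.hstack([cv2.resize(w["frame"],(400,270)),np.zeros((270,400,3),np.uint8)])])[:600,:,::-1])
x0,y0=240,140
f=w["frame"][140:246,240:335].max(2);m=(f<50).astype(np.uint8)
n,l,st,ce=cv2.connectedComponentsWithStats(m);i=1+np.argmax(st[1:,4]);m=(l==i).astype(np.uint8)
d=cv2.morphologyEx(m,cv2.MORPH_OPEN,cv2.getStructuringElement(2,(27,27)))
(cx,cy),r=cv2.minEnclosingCircle(max(cv2.findContours(d,0,1)[0],key=cv2.contourArea));print(cx+x0,cy+y0,r,ray(w,(cx+x0,cy+y0),.093),get_obs()["time_s"])
```

```text
[-0.6  0.6  0.4] 13.8583
279.5 197.0 29.95423126220703 [0.52927652 0.18338443 0.093     ] 15.3083
```

View pics/m4.png

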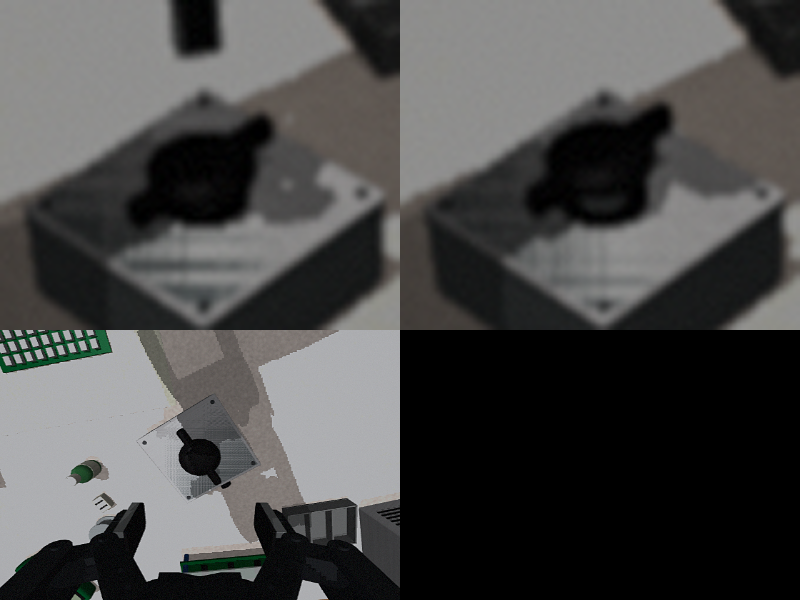

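Left is pressed, right is now: the head is up again (by about 12 px in the enlarged view) with its neck visible at (600,205), and the box is in place. I compare its silhouette with the starting side picture to confirm that it is all the way out.

Run:
```python
from h import *
import pickle
s0=pickle.load(open("c0.pkl","rb"))[1]["frame"];s2=pickle.load(open("w2.pkl","rb"))[0]["frame"];s4=cv2.imread("pics/s4.png")[:,:,::-1];s5=shot("side")["frame"]
for n,f in(("start",s0),("in",s2),("now",s4),("now2",s5)):
    g=f[118:160,225:272].max(2)<40
    n_,l,st,ce=cv2.connectedComponentsWithStats(g.astype(np.uint8));i=1+np.argmax(st[1:,4]);print(n,st[i],ce[i].round(2))
    # top edge of dome, mean over centre columns
    print([int(np.argmax(l[:,x]==i)) for x in range(16,30)])
```

```text
start [  7   9  30  26 483] [22.33 22.71]
[14, 14, 14, 13, 13, 13, 13, 13, 13, 13, 13, 13, 13, 13]
in [  6  12  32  25 491] [21.69 24.3 ]
[16, 16, 16, 15, 15, 15, 15, 15, 15, 15, 15, 15, 15, 15]
now [  6   9  32  26 527] [21.65 22.69]
[14, 13, 13, 13, 13, 12, 12, 12, 13, 13, 13, 13, 13, 12]
now2 [  5   9  33  26 532] [21.64 22.65]
[14, 13, 13, 13, 13, 12, 12, 12, 12, 13, 13, 13, 13, 12]
```

The dome is back at its starting height (centroid row 22.7 against 24.3 when in), so it is fully out. Now the start button.

Run:
```python
from h import *
hand.move_gripper(0.0,20)
bot.reach([.511,-.220,.2],Q(-23))
w=shot("wrist","w5.png");p=proj(w,[.511,-.22,.069]);print(p,get_obs()["time_s"])
cv2.imwrite("pics/m5.png",w["frame"][:,:,::-1])
x,y=p.astype(int)-40
f=w["frame"][y:y+80,x:x+80].max(2);n,l,st,ce=cv2.connectedComponentsWithStats((f<60).astype(np.uint8))
for i in range(1,n):
    if st[i,4]>100:print(st[i],ray(w,ce[i]+[x,y],.067))
```

```text
[278.96184733 209.38435177] 17.5917
[ 29  22  28  29 639] [ 0.51319623 -0.21722717  0.067     ]
```

View pics/m5.png

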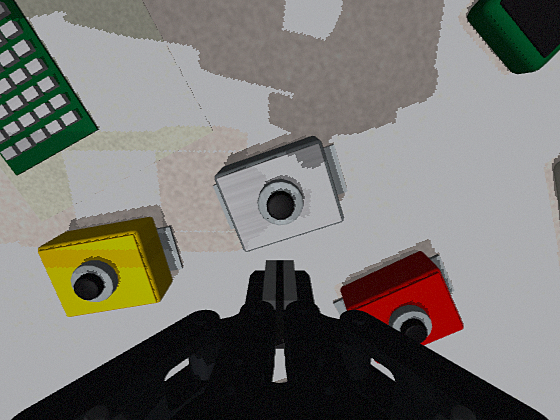

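The wrist picture shows the grey start box with its button at (281,205) and nothing in the way. The yellow (90,287) and red (413,328) look-alikes are off to the sides. The refined button centre is (0.512, -0.218).

Run:
```python
from h import *
P=[.512,-.218]
bot.servo_line(P+[.096],None,.12)
z=.089
while z>.072:
    bot.servo_line(P+[z],None,.03); s=get_obs();f=s["wrist_force"][2]
    print(round(z,4),round(s["position"][2],4),round(f,1))
    if f>20: break
    z-=.0015
bot.dwell(.2)
s=get_obs();print(s["position"],s["wrist_force"])
bot.servo_line(P+[.2],None,.15)
bot.dwell(1.0);a=shot("side");g=shot("top","t6.png");print(get_obs()["time_s"])
f=a["frame"];f[:]=f
cv2.imwrite("pics/m6.png",np.vstack([cv2.resize(a["frame"],(400,300)),cv2.resize(g["frame"],(400,300))])[:,:,::-1])
```

```text
0.089 0.089 -0.5
0.0875 0.0875 0.1
0.086 0.0861 1.4
0.0845 0.0845 1.3
0.083 0.083 2.3
0.0815 0.0815 3.5
0.08 0.0801 4.1
0.0785 0.0798 20.4
[ 0.51226022 -0.21808944  0.07975874] [-3.7120355   1.49255226 19.40104377]
23.0
```

View pics/m6.png

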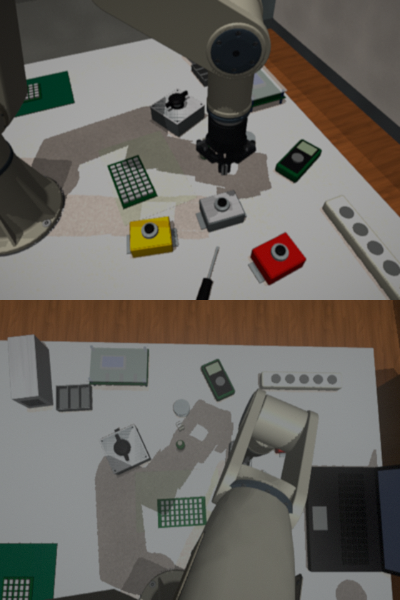

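The start button bottomed after 6 mm of travel and was let go. The pictures show the stop head out at (178,100) and the start button free at (222,203). The bottle (180,444) and the reel (181,408) are in place, and the arm is clear.

```bash
python3 -c "
from h import *
print(hand_in())"
```

```text
the job is handed in; nothing more can be done
None
```

The job is handed in at about 23 s of the 48 s allowed: the stop button was pushed fully in, stayed in by itself and was twisted clockwise until fully out, then the start button was pressed fully in and released; the pictures showed the stop box, bottle and reel unmoved, and I made no separate check of the connector and screwdriver.

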